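Load the swivel board holder and set its head to the red index

ROBOT

A 6-joint arm with a two-finger parallel gripper is mounted at the origin on a cart in front of the work surface, level with it; the furniture and walls round the work are solid. World frame = base frame: x ahead of the robot, y to its left, z up, the work surface at z = 0. Lengths are in m, angles in rad, forces in N, time in s.
With the tool pointing down it reaches from about 0.275 to 0.975 m from the base axis. Payload 8.4 kg.
Tool frame: the origin (TCP) lies between the finger pads; the fingertips stand 22 mm ahead of it and the grasp point (between the pads) lies 3 mm ahead of it; z points along the fingers, y is the direction in which the jaws open and shut (so a half turn about z gives the same grasp; the last joint's range is limited). The gripper opens to 92 mm and grips with 3 to 60 N. Pads are 20 mm wide; open, the fingers measure 128 mm over their backs; the gripper's body (75 mm by 189 mm) begins 69 mm behind the grasp point.
Start: joints at [1.317, 0.353, 1.633, -0, 1.155, -0.002], TCP at [0.156, 0.605, 0.237] pointing down, gripper open.
Joint ranges: [-2.63, 2.63], [-0.92, 2.1], [0.06, 2.66], [-1.3, 4.44], [0, 2.69], [-3.02, 3.02]. Speed limits (rad/s): [2.22, 2.22, 2.79, 3.14, 3.14, 3.14].

INTERFACE

Orientations are given as a unit quaternion [w, x, y, z].
In Python, from bench import readout, eyes, job gives the robot as it stands.
- The arm moves only by the tool step_arm, never from a script. Its arguments are lists of equal length, an entry for each row: "xyz": the shift along the tool's x, y, z in mm, a list of three; "rot": the turn, a rotation vector about the tool's x, y, z in degrees, a list of three. A call has 1 to 20 rows; each row is the pose to reach, as a shift and turn from the pose commanded when the call began, along the tool's axes at that moment; what a row does not reach only later rows make up. A row lasts 1/8 s, in which the tool goes at most 62.5 mm and 10.7 degrees, less where a joint would pass 70% of its speed; a pose out of reach is approached as far as the arm can. A call with a gripper value outside its range is refused whole. "hand" is the opening, from 0 (shut) to 1 (fully open), set as the call begins (left out, the last holds). The fingers move at their own pace and stop on an object; the grip force is fixed at half the most. Time passes only in rows, so rows that repeat a pose let the fingers close. It gives the time, the measured TCP pose, the force and the opening at its end, in the units of the state.
- readout.get_obs(): the state, without advancing time (a new reading comes with each control period).
- eyes.camera(name): name is "side" or "top"; returns the picture (384x512x3 uint8, blue, green, red); there is no depth.
- eyes.get_calibration(name): a dict with "fx", "fy", "cx", "cy" (pixels), "rvec" (rotation vector, rad) and "tvec" (3), from world to camera coordinates, as OpenCV has them. Camera axes: x right, y down, z forward; pixel columns grow to the right and rows downward; lengths in m; the calibration is good to about 2 mm. A picture is of the moment at which its call begins. get_calibration takes no time and is no camera call.
- job.close_job(): hands the job in, once; it reports no verdict.
The state is a dict: "t": time; "joints": joint angles; "joint_velocities": joint speeds; "joint_torque": joint torques, N m; "position": TCP position; "tool_rot": TCP orientation; "ft_force": force on the tool from outside, world axes, zero at the start; "torque": the same for the moment, N m; "opening": finger opening in m.
Only numpy, scipy, OpenCV 4.12 (cv2) and the standard library are available. Lean on these libraries where they do the work, as an engineer would, in place of code of your own. Each camera call takes 0.05 s, during which the arm holds its last target.

TASK

Set up the small circuit board for rework: seat it flat and square in the blue nest of the swivel board holder (either way round), and turn the holder's head until its black pointer stands at the red index clip on the scale. The head is clamped, so swing the orange lever back to slacken the clamp before you turn the head (do not force it), bring the pointer to the red mark, for which the head has a black upright handle, then swing the lever firmly home again so that the head is locked there. Leave the cutters, the tape roll and the flux tin where they are.

Things in the scene. Friction and masses are not known exactly. Their poses are not given: they have to be found in the camera images.
- holder: Swivel board holder, fixed to the bench: grey round base 194 mm across with a bright degree scale on top at z = 17 mm; origin at the centre of its underside on the bench, z up and on the head's turning axis. The scale is on its -x side, the handle on the +y side; a grey clamp boss 50 mm wide and 26 mm high sticks out at -y to 142 mm from the axis and carries the orange clamp lever. Nothing on it is higher than 80 mm.
- head (a joint): Angle (rad) of the steel head (round plate 148 mm across, top at z = 26 mm, with the blue nest) about the holder's vertical axis, counter-clockwise from above positive, range -1.1 to 1.1; at 0 its pointer lies along the holder's -x. Clamp slack: it needs about 0.2 N m (2 N at the handle) and stays where it is left. With the clamp home it does not give to 25 N at the handle.
- pointer_tip (a point): Tip of the black pointer with a white line, on the head's edge 87 mm from the turning axis and 23 mm above the bench. Its x axis is the head's x axis and points from the tip to the turning axis.
- red_mark (a point): Inner edge of the red index clip (8 mm wide on the scale, outer tab 12 mm wide) that sits on the rim of the scale, 88 mm from the turning axis, 20 mm above the bench; it may sit anywhere along the front of the scale, at the start 0.4 to 1.4 rad counter-clockwise (seen from above) of the pointer. Its x axis points to the turning axis. The head is on the mark when pointer_tip and red_mark lie in one line from the axis.
- handle_top (a point): Top end of the head's black upright handle, a round grip 19 mm in diameter on a steel spoke, 96 mm from the turning axis; this point is 78 mm above the bench, the grip's straight side runs from 34 to 78 mm above the bench. It stands 130 degrees counter-clockwise from the head's +x axis and turns with the head; all around it outside the plate there is free room.
- nest_floor (a point): Centre of the nest's flat ledge, on the turning axis, 42 mm above the bench; turns with the head. Its x axis is the long way of the pocket. The pocket is 113.5 mm (x) by 47.5 mm (y); L-shaped blue locators stand at its four corners only, 8 mm high over the ledge, upright for 4 mm and then sloping outward. In the middle 60 mm of each long side there is no wall, and the block beneath is only 30 mm wide there, so fingertips can reach down to 10 mm below the ledge.
- clamp_lever (a joint): Angle (rad) of the orange clamp lever about a vertical pivot, clockwise from above positive (tightening). 0 = slack stop, where the lever points 48 degrees clockwise of the holder's +x; 1.3 = tight stop. Below about 0.6 the clamp does not touch the head; from there it bites harder, and above 1.0 the head is locked. It stays where it is left. Pushed near its end it needs about 5 N, rising to about 10 N over the last part of tightening.
- lever_end (a point): Centre of the ball (16 mm in diameter) at the free end of the orange lever, 80 mm from its pivot, 58 mm above the bench; the lever is a round bar 13 mm thick, 50 to 58 mm above the bench, with nothing under its outer half but the bench.
- lever_pivot (a point): Point on the lever's pivot axis, on the holder's clamp boss 108 mm from the turning axis, 55 mm above the bench; the hub is 26 mm across, its top 62 mm above the bench.
- board_center (a point): Centre of the small brown circuit board that lies component side up on the bench: a bare edge plate 44 mm (x) by 110 mm (y) and 4 mm thick with components up to 32 mm high that stand at least 4 mm inside its long edges; 90 g. This point is in the middle of the plate, 2 mm above its underside; y is its long way, z up.
- cutters: Side cutters with red handles, 128 mm long, a bystander lying on the bench; origin on the underside.
- red_tape: Roll of red tape, 56 mm across and 18 mm high, a bystander; origin at the centre of the underside.
- flux: Round tin with a red lid, 57 mm across and 20 mm high, a bystander; origin at the centre of the underside.

How it is judged:
On the way, in this order (a step that is already met when the one before it is completed fails the run):
1. the clamp lever is swung back to slack (below 0.55 rad) while the head is still at its first angle (value of joint clamp_lever below 0.55 rad and distance of pointer_tip from where it was at the start of the episode below 0.006 m), for 0.1 s.
2. the head is turned to the red mark with the clamp slack (value of joint clamp_lever below 0.6 rad and angle between the x axis of pointer_tip and the x axis of red_mark, either way round below 0.06 rad), for 0.2 s.
At the end, for the whole second after the job is handed in: Lever home (above 1.0 rad); pointer within 0.045 rad (4 mm at the scale) of the red mark; board at rest in the nest, either way round: centre within 4 mm of the nest centre, lifted less than 2.5 mm, tilted less than 0.05 rad, square within 0.06 rad; all released (value of joint clamp_lever above 1 rad and angle between the x axis of pointer_tip and the x axis of red_mark, either way round below 0.045 rad and velocity of joint head between -0.02 and 0.02 rad/s and horizontal distance between board_center and nest_floor below 0.004 m and z of board_center in the frame of nest_floor below 0.0045 m and angle between board_center's own z axis and vertical below 0.05 rad and angle between the y axis of board_center and the x axis of nest_floor, either way round below 0.06 rad and linear speed of board below 0.02 m/s); the robot touches nothing.
It fails at once if a bystander (cutters, tape roll, flux tin) is pushed more than 30 mm (distance of any of cutters, red_tape, flux from where it was at the start of the episode above 0.03 m).
It also fails if it takes over 69 s, if anything falls off the work surface, if the arm or the gripper's body presses on something with over 40 N, if the wrist force passes 120 N, or if a joint passes its speed limit or range.

## Working session

There is one attempt and no reset: what is moved stays moved. The work goes in short steps, Python scripts to look and compute and a tool call to move; the robot and the scene stay as the last step left them, time stands still between calls to the robot, and variables do not carry over. Pictures are saved under pics/ and viewed, and the job is handed in when it is done.

Besides the shell and the picture viewer there is one more tool, called after "Emit:" as a command line: name --argument value ..., lists and objects as JSON in quotes. step_arm: Moves the arm, as the interface text tells. Its arguments: {"type":"object","properties":{"xyz":{"type":"array"},"rot":{"type":"array"},"hand":{"type":"number"}},"required":["xyz","rot"]}

```bash
mkdir -p pics; ls; python3 - <<'E'
from bench import readout, eyes, job
import cv2
o=readout.get_obs(); print(o)
for n in("side","top"):
    c=eyes.get_calibration(n);print(n,c)
    cv2.imwrite(f"pics/{n}0.png",eyes.camera(n))
E
```

```text
pics
{'t': 0.0, 'joints': array([ 1.31661050e+00,  3.53648848e-01,  1.63415367e+00, -4.20213307e-06,
        1.15522863e+00, -2.41908327e-03]), 'joint_velocities': array([-0.00093094, -0.00066574,  0.0012522 , -0.00046314, -0.00057237,
       -0.0005488 ]), 'joint_torque': array([ 9.57484117e-04, -5.93855453e+01, -3.34202564e+01,  6.96641975e-02,
        2.34397408e-02, -9.81391463e-05]), 'position': array([0.15558669, 0.60481851, 0.23585489]), 'tool_rot': array([-9.01229062e-05,  1.25550289e-01,  9.92086996e-01, -7.13585359e-04]), 'ft_force': array([ 0.2611952 , -0.04465447, -0.78491503]), 'torque': array([-0.02306205, -0.02092193,  0.01845013]), 'opening': 0.09186470651838896}
side {'fx': 386.737426897395, 'fy': 386.737426897395, 'cx': 253.67792965846965, 'cy': 190.44570896635935, 'rvec': array([ 2.00697191, -0.18749941,  0.13837592]), 'tvec': array([-0.55782264,  0.10514492,  1.19211383])}
top {'fx': 382.4985829470518, 'fy': 382.4985829470518, 'cx': 250.07228966684346, 'cy': 182.75790100568318, 'rvec': array([ 2.19868622, -2.14964914,  0.08862933]), 'tvec': array([-0.02298955,  0.55668257,  0.96745724])}
```

View pics/side0.png

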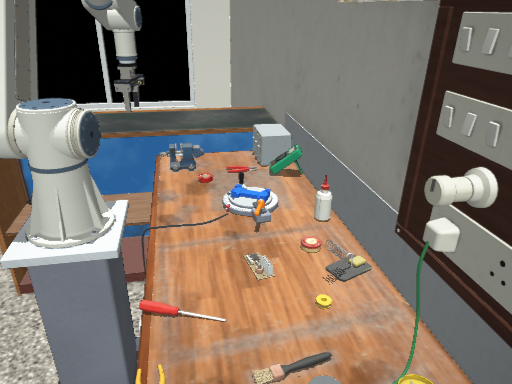

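View pics/top0.png

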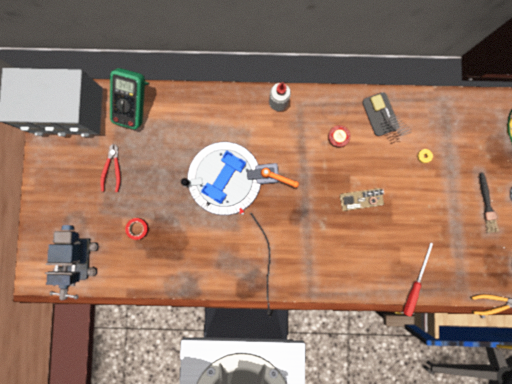

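```bash
cat > h.py <<'E'
import numpy as np,cv2
from bench import readout, eyes, job
C={n:eyes.get_calibration(n) for n in("side","top")}
def K(n):
    c=C[n];return np.array([[c["fx"],0,c["cx"]],[0,c["fy"],c["cy"]],[0,0,1]])
def ray(n,uv):
    c=C[n];R,_=cv2.Rodrigues(c["rvec"]);d=R.T@np.linalg.inv(K(n))@np.array([uv[0],uv[1],1.]);return -R.T@c["tvec"],d
def at(n,uv,z):
    o,d=ray(n,uv);return o+d*(z-o[2])/d[2]
def proj(n,p):
    c=C[n];return cv2.projectPoints(np.array(p,float).reshape(-1,3),c["rvec"],c["tvec"],K(n),None)[0].reshape(-1,2)
def tri(a,b):
    oa,da=ray("top",a);ob,db=ray("side",b)
    M=np.stack([da,-db],1);s=np.linalg.lstsq(M,ob-oa,rcond=None)[0]
    return (oa+da*s[0]+ob+db*s[1])/2, np.linalg.norm(oa+da*s[0]-ob-db*s[1])
def crop(src,x0,y0,x1,y1,f,out):
    im=cv2.imread(src)[y0:y1,x0:x1];cv2.imwrite(out,cv2.resize(im,None,fx=f,fy=f,interpolation=cv2.INTER_CUBIC))
E
python3 - <<'E'
from h import *
crop("pics/top0.png",170,130,310,225,5,"pics/c1.png")
crop("pics/side0.png",210,160,300,290,4,"pics/c2.png")
crop("pics/top0.png",325,170,400,225,8,"pics/c3.png")
E
```

```text
(no output)
```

View pics/c1.png

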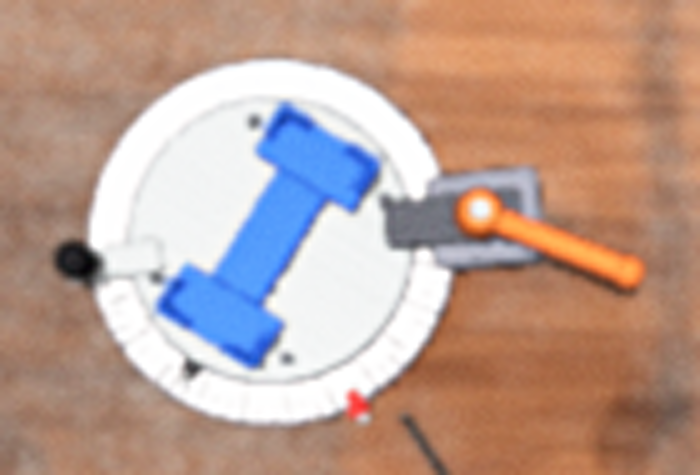

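View pics/c2.png

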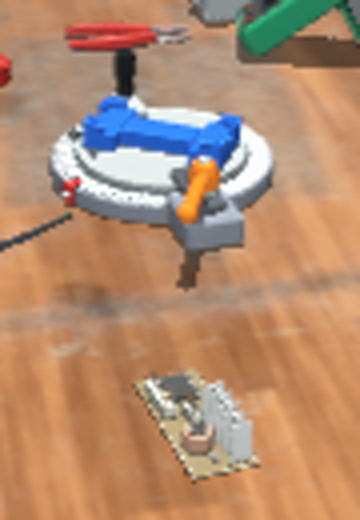

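View pics/c3.png

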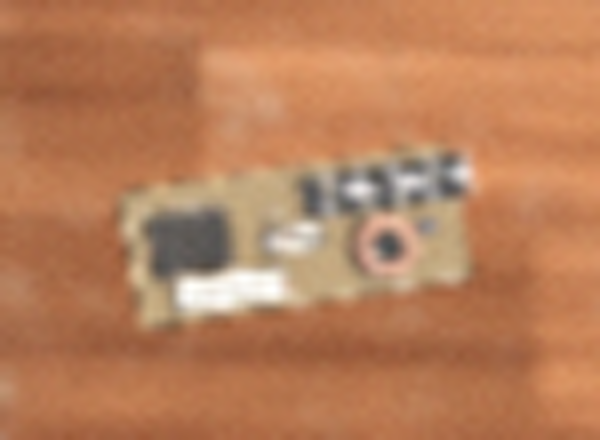

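```bash
python3 - <<'E'
from h import *
im=cv2.imread("pics/top0.png").astype(int);hsv=cv2.cvtColor(im.astype(np.uint8),cv2.COLOR_BGR2HSV)
def cc(x,y): return (170+(x+.5)/5-.5,130+(y+.5)/5-.5)
# base centre: white mask
m=((hsv[...,1]<40)&(hsv[...,2]>200)).astype(np.uint8); m[:,:180]=0;m[:,262:]=0;m[:135]=0;m[222:]=0
cs,_=cv2.findContours(m,cv2.RETR_EXTERNAL,cv2.CHAIN_APPROX_NONE);c=max(cs,key=cv2.contourArea)
h=cv2.convexHull(c).reshape(-1,2)
w=np.array([at("top",p,0.017)[:2] for p in h]); 
A=np.c_[2*w,np.ones(len(w))]; s=np.linalg.lstsq(A,(w**2).sum(1),rcond=None)[0]; r=np.sqrt(s[2]+s[:2]@s[:2])
print("base circ",s[:2],r, np.linalg.norm(w-s[:2],axis=1).round(3))
b=((hsv[...,0]>100)&(hsv[...,0]<125)&(hsv[...,1]>140)).astype(np.uint8); b[:,:180]=0;b[:,262:]=0;b[:135]=0;b[222:]=0
cs,_=cv2.findContours(b,cv2.RETR_EXTERNAL,cv2.CHAIN_APPROX_NONE);c=max(cs,key=cv2.contourArea)
bw=np.array([at("top",p,0.046)[:2] for p in c.reshape(-1,2)],np.float32)
print("nest rect",cv2.minAreaRect(bw))
for n,p,z in[("red",cc(357,400),.02),("ptr",cc(192,371),.023),("handle",cc(75,258),.078),("lend",cc(628,270),.058),("piv",cc(482,210),.062)]:
    q=at("top",p,z); d=q[:2]-s[:2];print(n,q.round(4),np.linalg.norm(d).round(4),np.degrees(np.arctan2(d[1],d[0])).round(1))
# red blob
R=((hsv[...,0]<8)|(hsv[...,0]>172))&(hsv[...,1]>120);R[:200]=0;R[222:]=0;R[:,:230]=0;R[:,250:]=0
ys,xs=np.nonzero(R);print("redpx",xs.mean(),ys.mean(),len(xs),list(zip(xs,ys)))
def cb(x,y): return (325+(x+.5)/8-.5,170+(y+.5)/8-.5)
P=np.array([at("top",cb(*q),0.004)[:2] for q in[(123,200),(145,327),(466,280),(450,150)]]);print(P,np.linalg.norm(np.roll(P,-1,0)-P,axis=1))
print(P.mean(0))
for n,q in[("cut",(110,170)),("tape",(137,229)),("flux",(339,136))]:print(n,at("top",q,0.01))
E
```

```text
base circ [0.56995173 0.05884593] 0.09511104684627104 [0.095 0.095 0.095 0.095 0.095 0.095 0.095 0.095 0.094 0.095 0.095 0.096
 0.095 0.094 0.095 0.096 0.095 0.096 0.096 0.095 0.096 0.095 0.095 0.095
 0.095 0.095 0.094 0.095 0.096 0.095 0.095 0.095 0.095 0.095 0.095 0.095]
nest rect ((0.5689690113067627, 0.05756300687789917), (0.058890365064144135, 0.12247791886329651), 59.79104995727539)
red [0.4872 0.0115 0.02  ] 0.0954 -150.2
ptr [0.5002 0.097  0.023 ] 0.0796 151.3
handle [0.5526 0.1499 0.078 ] 0.0927 100.8
lend [ 0.5545 -0.1236  0.058 ] 0.1831 -94.8
piv [ 0.5826 -0.0498  0.062 ] 0.1094 -83.3
redpx 240.8235294117647 210.8235294117647 17 [(np.int64(240), np.int64(208)), (np.int64(240), np.int64(209)), (np.int64(241), np.int64(209)), (np.int64(240), np.int64(210)), (np.int64(241), np.int64(210)), (np.int64(242), np.int64(210)), (np.int64(243), np.int64(210)), (np.int64(240), np.int64(211)), (np.int64(241), np.int64(211)), (np.int64(242), np.int64(211)), (np.int64(243), np.int64(211)), (np.int64(239), np.int64(212)), (np.int64(240), np.int64(212)), (np.int64(241), np.int64(212)), (np.int64(242), np.int64(212)), (np.int64(239), np.int64(213)), (np.int64(240), np.int64(213))]
[[ 0.53289046 -0.24780283]
 [ 0.49130964 -0.25511329]
 [ 0.5091052  -0.36040699]
 [ 0.55182311 -0.35545559]] [0.04221857 0.10678692 0.04300391 0.1093049 ]
[ 0.52128211 -0.30469467]
cut [0.58384714 0.36039402 0.01      ]
tape [0.43078559 0.28148251 0.01      ]
flux [ 0.68817002 -0.24357582  0.01      ]
```

```bash
cat >> h.py <<'E'
from scipy.spatial.transform import Rotation as Ro
def goal(x,y,z,yaw,verbose=True):
    """yaw deg: jaw (tool y) direction in world, mod 180, tool down; j6 kept near middle"""
    o=readout.get_obs();q=o["tool_rot"];R=Ro.from_quat([q[1],q[2],q[3],q[0]]).as_matrix()
    c=np.degrees(np.arctan2(R[1,1],R[0,1]))
    best=None
    j1=np.degrees(np.arctan2(y,x))
    yaw=(yaw-j1+90)%180-90+j1
    a=np.radians(yaw);T=np.array([[np.sin(a),np.cos(a),0],[-np.cos(a),np.sin(a),0],[0,0,-1.]]).T
    T=np.stack([np.array([-np.sin(a)*-1*-1,np.cos(a),0])*1,np.array([np.cos(a),np.sin(a),0]),np.array([0,0,-1.])],1)
    if np.linalg.det(T)<0: T[:,0]*=-1
    rv=np.degrees(Ro.from_matrix(R.T@T).as_rotvec())
    d=R.T@(np.array([x,y,z])-o["position"])*1000
    print("t",round(o["t"],2),"xyz",d.round(1).tolist(),"rot",rv.round(1).tolist())
E
python3 - <<'E'
from h import *
o=readout.get_obs()
piv=np.array([0.5826,-0.0498]);a=np.radians(-110.8);p=piv+.07*np.array([np.cos(a),np.sin(a)]);print(p)
goal(*o["position"],75.6)
goal(*p,0.17,-20.8); goal(*p,0.062,-20.8)
E
```

```text
[ 0.55774251 -0.1152378 ]
t 0.1 xyz [0.0, 0.0, 0.0] rot [-0.1, 0.0, -0.0]
t 0.1 xyz [-568.9, -597.2, 66.7] rot [-0.1, 0.1, 96.4]
t 0.1 xyz [-568.9, -597.0, 174.7] rot [-0.1, 0.1, 96.4]
```

Emit:
step_arm --xyz '[[0,0,-60],[-100,-100,-60],[-200,-210,-40],[-569,-597,67],[-569,-597,67],[-569,-597,67],[-569,-597,67],[-569,-597,67],[-569,-597,67],[-569,-597,67],[-569,-597,67],[-569,-597,67],[-569,-597,67],[-569,-597,67],[-569,-597,67],[-569,-597,67],[-569,-597,67],[-569,-597,67]]' --rot '[[0,0,0],[0,0,10],[0,0,20],[0,0,96],[0,0,96],[0,0,96],[0,0,96],[0,0,96],[0,0,96],[0,0,96],[0,0,96],[0,0,96],[0,0,96],[0,0,96],[0,0,96],[0,0,96],[0,0,96],[0,0,96]]' --hand 0.4

```text
t: 2.35
position: [0.5576, -0.1133, 0.17]
tool_rot: [-0.0, 0.821, 0.571, 0.0]
ft_force: [-0.5, -1.1, 0.9]
opening: 0.0368
```

```bash
python3 - <<'E'
from h import *
for n in("side","top"): cv2.imwrite(f"pics/{n}1.png",eyes.camera(n))
a=cv2.resize(cv2.imread("pics/top1.png")[120:240,180:320],None,fx=3,fy=3);b=cv2.resize(cv2.imread("pics/side1.png")[120:240,200:320],None,fx=3,fy=3)
cv2.imwrite("pics/m1.png",np.hstack([a,b]))
goal(.5577,-.1152,.062,-20.8)
E
```

```text
t 2.45 xyz [-1.6, 0.4, 108.0] rot [0.0, -0.0, 0.5]
```

View pics/m1.png

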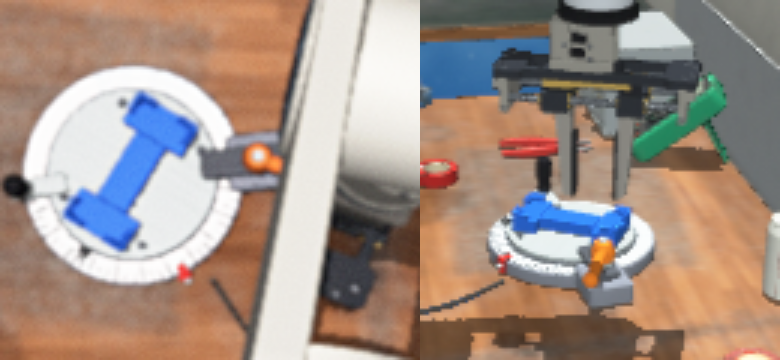

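Emit:
step_arm --xyz '[[-2,0,30],[-2,0,60],[-2,0,80],[-2,0,95],[-2,0,108],[-2,0,108]]' --rot '[[0,0,0],[0,0,0],[0,0,0],[0,0,0],[0,0,0],[0,0,0]]'

```text
t: 3.2
position: [0.5569, -0.1163, 0.061]
tool_rot: [-0.0, 0.821, 0.571, -0.0]
ft_force: [-0.0, 0.1, -0.6]
opening: 0.0368
```

```bash
python3 - <<'E'
from h import *
for n in("side",): cv2.imwrite(f"pics/{n}2.png",eyes.camera(n))
crop("pics/side2.png",200,120,320,240,4,"pics/m2.png")
piv=np.array([0.5826,-0.0498])
for l in (-95,-80,-65,-50,-43):
    a=np.radians(l);p=piv+.07*np.array([np.cos(a),np.sin(a)]);goal(*p,.062,l+90)
E
```

```text
t 3.25 xyz [3.8, 19.0, -0.4] rot [-0.0, 0.0, -15.4]
t 3.25 xyz [10.9, 35.8, -0.4] rot [-0.0, 0.0, -30.4]
t 3.25 xyz [22.1, 50.3, -0.4] rot [-0.0, -0.0, -45.4]
t 3.25 xyz [36.7, 61.3, -0.4] rot [-0.0, -0.0, -60.4]
t 3.25 xyz [44.4, 65.0, -0.4] rot [-0.0, -0.0, -67.4]
```

View pics/m2.png

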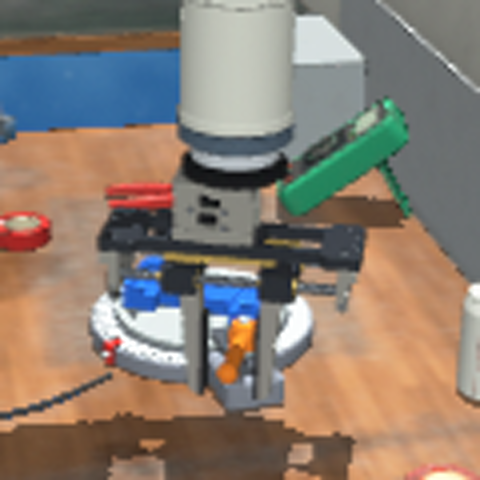

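Emit:
step_arm --xyz '[[1,10,0],[4,19,0],[7,28,0],[11,36,0],[16,43,0],[22,50,0],[29,56,0],[37,61,0],[44,65,0],[44,65,0],[44,65,0]]' --rot '[[0,0,-7],[0,0,-15],[0,0,-23],[0,0,-30],[0,0,-38],[0,0,-45],[0,0,-53],[0,0,-60],[0,0,-67],[0,0,-67],[0,0,-67]]'

```text
t: 4.62
position: [0.6338, -0.0981, 0.0621]
tool_rot: [0.0, 0.371, 0.929, 0.0]
ft_force: [-1.2, -1.3, 0.3]
opening: 0.0368
```

```bash
python3 - <<'E'
from h import *
print(readout.get_obs()["ft_force"])
for n in("side","top"): cv2.imwrite(f"pics/{n}3.png",eyes.camera(n))
a=cv2.resize(cv2.imread("pics/top3.png")[120:240,180:320],None,fx=3,fy=3);b=cv2.resize(cv2.imread("pics/side3.png")[120:240,200:320],None,fx=3,fy=3)
cv2.imwrite("pics/m3.png",np.hstack([a,b]))
E
```

```text
[-1.21409794 -1.28390491  0.29889429]
```

View pics/m3.png

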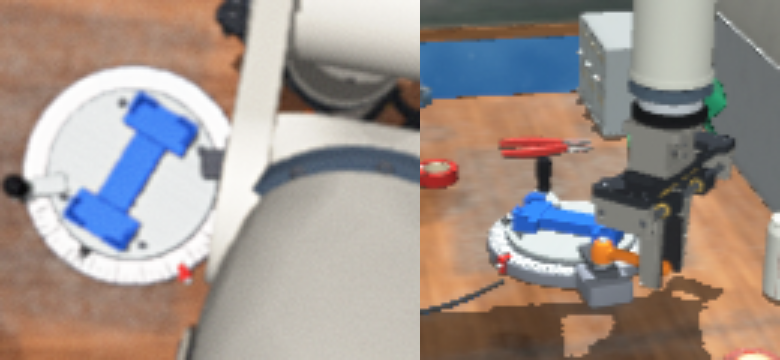

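```bash
python3 - <<'E'
from h import *
print(tri((184.6,181.2),(240.8,173.2)))
h=np.array([0.570,.0588])+.096*np.array([np.cos(np.radians(100.8)),np.sin(np.radians(100.8))]);print(h)
goal(*readout.get_obs()["position"][:2],.16,47)
goal(.5523,.1515,.16,10.8);goal(.5523,.1515,.062,10.8)
im=cv2.imread("pics/top0.png").astype(float)[203:218,232:250]
w=np.clip(im[...,2]-np.maximum(im[...,1],im[...,0])-70,0,None);ys,xs=np.mgrid[203:218,232:250]
c=((w*xs).sum()/w.sum(),(w*ys).sum()/w.sum());q=at("top",c,.02);d=q[:2]-[.57,.0588];print(c,q,np.linalg.norm(d),np.degrees(np.arctan2(d[1],d[0])))
E
```

```text
(array([0.55170459, 0.15128876, 0.07153364]), np.float64(0.0029709592393595144))
[0.55201139 0.15309958]
t 4.72 xyz [-0.1, 0.1, -98.0] rot [0.0, 0.0, -0.5]
t 4.72 xyz [231.0, 124.9, -98.1] rot [0.0, 0.0, 35.7]
t 4.72 xyz [231.0, 124.8, -0.1] rot [0.0, 0.0, 35.7]
(np.float64(240.91900075700227), np.float64(210.62755488266464)) [0.48453062 0.01162825 0.02      ] 0.09762268459991402 -151.10507521343106
```

Emit:
step_arm --xyz '[[0,0,-50],[0,0,-100],[40,20,-100],[100,50,-100],[155,85,-100],[205,110,-98],[231,125,-98],[231,125,-98],[231,125,-80],[231,125,-55],[231,125,-30],[231,125,0],[231,125,0]]' --rot '[[0,0,0],[0,0,0],[0,0,9],[0,0,18],[0,0,27],[0,0,36],[0,0,36],[0,0,36],[0,0,36],[0,0,36],[0,0,36],[0,0,36],[0,0,36]]'

```text
t: 6.35
position: [0.5501, 0.1496, 0.0587]
tool_rot: [-0.001, 0.64, 0.769, -0.002]
ft_force: [0.3, 0.0, -0.8]
opening: 0.0366
```

```bash
python3 - <<'E'
from h import *
print(readout.get_obs()["ft_force"])
for n in("side","top"): cv2.imwrite(f"pics/{n}4.png",eyes.camera(n))
a=cv2.resize(cv2.imread("pics/top4.png")[120:240,180:320],None,fx=3,fy=3);b=cv2.resize(cv2.imread("pics/side4.png")[120:240,200:320],None,fx=3,fy=3)
cv2.imwrite("pics/m4.png",np.hstack([a,b]))
for l in range(107,160,6):
    a=np.radians(l);p=np.array([0.570,.0588])+.096*np.array([np.cos(a),np.sin(a)]);goal(*p,.062,l+90)
E
```

```text
[ 0.29259935  0.04601815 -0.83607006]
t 6.45 xyz [1.8, -9.9, -0.6] rot [-0.0, 0.0, -6.5]
t 6.45 xyz [0.1, -19.8, -0.6] rot [-0.0, 0.0, -12.5]
t 6.45 xyz [-2.6, -29.5, -0.6] rot [-0.0, 0.0, -18.5]
t 6.45 xyz [-6.2, -38.8, -0.6] rot [-0.0, -0.0, -24.5]
t 6.45 xyz [-10.9, -47.7, -0.6] rot [-0.0, -0.0, -30.5]
t 6.45 xyz [-16.4, -56.1, -0.6] rot [-0.0, -0.0, -36.5]
t 6.45 xyz [-22.8, -63.9, -0.6] rot [-0.0, -0.0, -42.5]
t 6.45 xyz [-30.0, -70.9, -0.6] rot [-0.0, -0.0, -48.5]
t 6.45 xyz [-37.8, -77.2, -0.6] rot [-0.0, -0.0, -54.5]
```

View pics/m4.png

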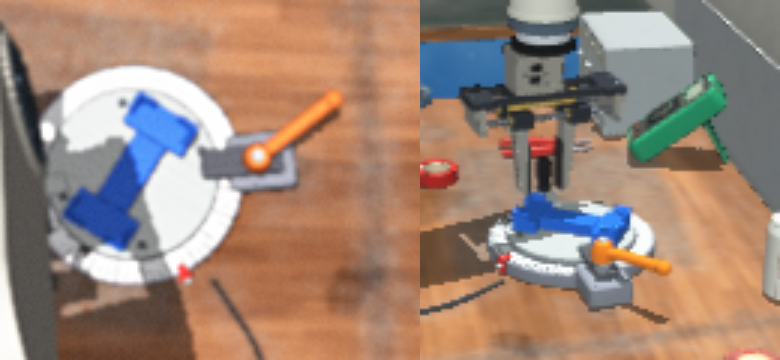

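Emit:
step_arm --xyz '[[2,-10,0],[0,-20,0],[-3,-30,0],[-6,-39,0],[-11,-48,0],[-16,-56,0],[-23,-64,0],[-30,-71,0],[-38,-77,0],[-38,-77,0],[-38,-77,0]]' --rot '[[0,0,-6],[0,0,-12],[0,0,-18],[0,0,-24],[0,0,-30],[0,0,-36],[0,0,-42],[0,0,-48],[0,0,-54],[0,0,-54],[0,0,-54]]'

```text
t: 7.82
position: [0.4838, 0.1002, 0.0623]
tool_rot: [0.001, 0.221, 0.975, 0.0]
ft_force: [-0.1, 0.3, 0.3]
opening: 0.0365
```

Emit:
step_arm --xyz '[[0,0,0],[0,0,0],[0,0,0],[0,0,0],[0,0,0],[0,0,0]]' --rot '[[0,0,0],[0,0,0],[0,0,0],[0,0,0],[0,0,0],[0,0,0]]' --hand 0.15

```text
t: 8.57
position: [0.4832, 0.1002, 0.0617]
tool_rot: [0.0, 0.22, 0.975, 0.0]
ft_force: [-0.6, 3.0, 4.5]
opening: 0.0182
```

```bash
python3 - <<'E'
from h import *
o=readout.get_obs();print(o["ft_force"],o["opening"],o["position"])
d=o["position"][:2]-[.57,.0588];print(np.linalg.norm(d),np.degrees(np.arctan2(d[1],d[0])))
for n in("side","top"): cv2.imwrite(f"pics/{n}5.png",eyes.camera(n))
a=cv2.resize(cv2.imread("pics/top5.png")[120:240,180:320],None,fx=3,fy=3);b=cv2.resize(cv2.imread("pics/side5.png")[120:240,200:320],None,fx=3,fy=3)
cv2.imwrite("pics/m5.png",np.hstack([a,b]))
E
```

```text
[-0.56869714  3.04141124  4.48031688] 0.01818012024223505 [0.48317632 0.10018127 0.06167825]
0.0961808758911762 154.51693743633572
```

View pics/m5.png

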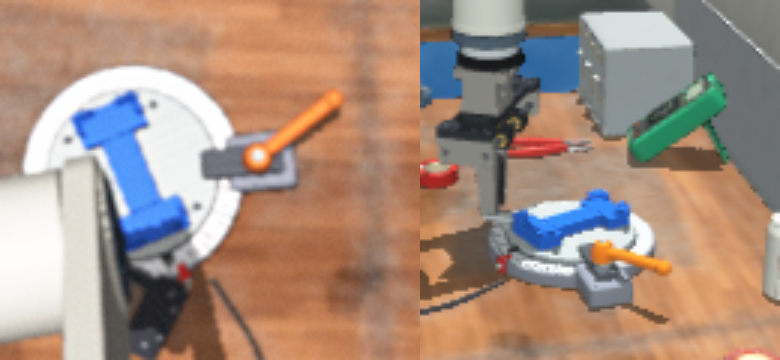

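```bash
cat >> h.py <<'E'
def nest(f):
    im=cv2.imread(f);hsv=cv2.cvtColor(im,cv2.COLOR_BGR2HSV)
    b=((hsv[...,0]>100)&(hsv[...,0]<125)&(hsv[...,1]>140)).astype(np.uint8); b[:,:190]=0;b[:,255:]=0;b[:140]=0;b[215:]=0
    cs,_=cv2.findContours(b,cv2.RETR_EXTERNAL,cv2.CHAIN_APPROX_NONE);c=max(cs,key=cv2.contourArea)
    bw=np.array([at("top",p,0.048)[:2] for p in c.reshape(-1,2)],np.float32)
    return cv2.minAreaRect(bw)
E
python3 - <<'E'
from h import *
print(nest("pics/top5.png"))
for l in (157,159.3):
    a=np.radians(l);p=np.array([0.570,.0588])+.096*np.array([np.cos(a),np.sin(a)]);goal(*p,.062,l+90)
E
```

```text
((0.5691187381744385, 0.0586358979344368), (0.12333483248949051, 0.05902835354208946), 23.704801559448242)
t 8.68 xyz [-0.2, -4.1, -0.3] rot [0.0, 0.0, -2.4]
t 8.68 xyz [-0.5, -8.0, -0.3] rot [0.0, 0.0, -4.7]
```

Emit:
step_arm --xyz '[[0,-4,0],[-1,-8,0],[-1,-8,0],[-1,-8,0],[-1,-8,0]]' --rot '[[0,0,-2.5],[0,0,-5],[0,0,-5],[0,0,-5],[0,0,-5]]'

```text
t: 9.3
position: [0.4797, 0.0921, 0.0616]
tool_rot: [-0.001, 0.177, 0.984, -0.0]
ft_force: [-4.0, 0.2, 8.8]
opening: 0.0183
```

```bash
python3 - <<'E'
from h import *
o=readout.get_obs();print(o["ft_force"],o["opening"],o["position"])
d=o["position"][:2]-[.57,.0588];print(np.linalg.norm(d),np.degrees(np.arctan2(d[1],d[0])))
for n in("side","top"): cv2.imwrite(f"pics/{n}6.png",eyes.camera(n))
print(nest("pics/top6.png"))
a=cv2.resize(cv2.imread("pics/top6.png")[170:240,210:270],None,fx=6,fy=6,interpolation=2);b=cv2.resize(cv2.imread("pics/side6.png")[170:240,210:270],None,fx=6,fy=6,interpolation=2)
cv2.imwrite("pics/m6.png",np.hstack([a,b]))
E
```

```text
[-4.01768871  0.21026316  8.82765768] 0.018250912909200497 [0.47972337 0.09207079 0.06161324]
0.09621234230747173 159.76900615380936
((0.5693538188934326, 0.05786258727312088), (0.12351427227258682, 0.05611441284418106), 29.713905334472656)
```

View pics/m6.png

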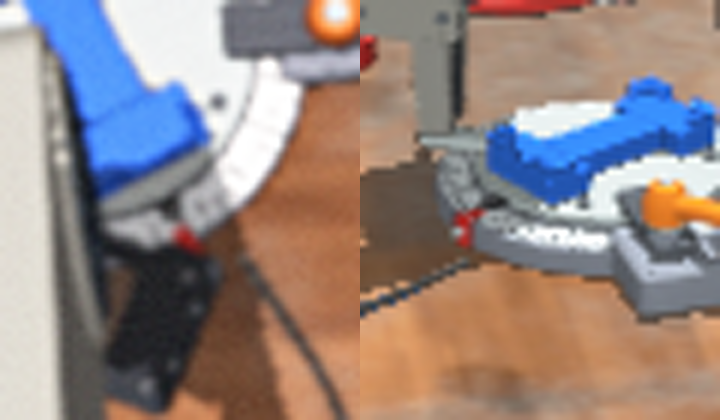

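```bash
python3 - <<'E'
from h import *
ax=np.array([.57,.0588])
print(proj("top",[.57,.0588,.02]))
for n,v,c,z in[("ptr","top",(172,212),.023),("red","top",(187,237),.02),("ptrS","side",(497-360,200),.023),("redS","side",(470-360,216),.02)]:
    uv=(210+(c[0]+.5)/6-.5,170+(c[1]+.5)/6-.5);q=at(v,uv,z);d=q[:2]-ax;print(n,uv,q,np.linalg.norm(d),np.degrees(np.arctan2(d[1],d[0])))
im=cv2.imread("pics/top6.png")
print(im[200:214,234:245].tolist().__len__())
for ch in range(200,214): print(ch,[tuple(int(t) for t in x) for x in im[ch,235:244]])
E
```

```text
[[223.65000021 177.36356699]]
ptr (238.25, 204.91666666666666) [0.49904232 0.01880042 0.023     ] 0.08145525658484029 -150.5895937998261
red (240.75, 209.08333333333334) [0.4885062  0.01216459 0.02      ] 0.09389409697080965 -150.2193435227162
ptrS (232.41666666666666, 202.91666666666666) [0.49965785 0.01786813 0.023     ] 0.08138449291350666 -149.80501191632266
redS (227.91666666666666, 205.58333333333334) [0.48304654 0.00706965 0.02      ] 0.10117773050961346 -149.2507412318115
14
200 [(141, 144, 142), (142, 143, 142), (144, 145, 145), (140, 140, 137), (134, 134, 133), (117, 116, 113), (104, 103, 100), (104, 102, 101), (136, 133, 135)]
201 [(146, 149, 145), (147, 148, 147), (140, 142, 137), (120, 119, 120), (101, 98, 96), (111, 109, 109), (136, 132, 134), (155, 154, 154), (173, 170, 172)]
202 [(137, 138, 136), (132, 135, 132), (115, 113, 111), (83, 81, 81), (85, 82, 83), (131, 129, 130), (170, 168, 168), (180, 177, 180), (181, 177, 177)]
203 [(106, 105, 104), (88, 86, 83), (62, 62, 59), (44, 43, 43), (77, 77, 76), (143, 141, 141), (180, 176, 176), (169, 165, 164), (163, 163, 163)]

[... 738 characters left out ...]
 (131, 128, 124)]
209 [(156, 153, 153), (147, 144, 145), (159, 155, 157), (128, 128, 155), (74, 73, 154), (39, 41, 157), (41, 41, 149), (81, 78, 135), (84, 79, 95)]
210 [(136, 133, 132), (112, 109, 108), (101, 96, 99), (78, 78, 95), (50, 50, 103), (27, 29, 117), (32, 35, 140), (40, 41, 130), (45, 48, 98)]
211 [(86, 83, 82), (62, 60, 60), (47, 42, 39), (41, 37, 40), (37, 34, 48), (32, 29, 64), (32, 28, 90), (31, 31, 103), (32, 38, 99)]
212 [(40, 35, 36), (36, 33, 34), (36, 34, 33), (35, 31, 29), (34, 33, 30), (37, 32, 34), (34, 29, 43), (34, 32, 58), (33, 36, 65)]
213 [(36, 33, 33), (33, 30, 28), (32, 31, 30), (34, 33, 31), (39, 36, 32), (37, 35, 32), (34, 30, 29), (35, 32, 32), (38, 35, 37)]
```

```bash
python3 - <<'E'
from h import *
im=cv2.imread("pics/top6.png");hsv=cv2.cvtColor(im,cv2.COLOR_BGR2HSV)
m=((hsv[...,0]>8)&(hsv[...,0]<16)&(hsv[...,1]>205)&(hsv[...,2]>170));m[:,:255]=0;m[:,310:]=0;m[:140]=0;m[195:]=0
ys,xs=np.nonzero(m);i=np.argmax(xs-ys);print(len(xs),xs[i],ys[i],xs.max(),ys.min())
e=at("top",(291.3,152.3),.058);p=at("top",((257+.5)/3+179.5,(156+.5)/3+119.5),.062);d=e-p;print(e,p,np.linalg.norm(d[:2]),np.degrees(np.arctan2(d[1],d[0])))
o=readout.get_obs()
goal(*o["position"][:2],.16,np.degrees(np.arctan2(o["position"][1]-.0588,o["position"][0]-.57))+90)
l=np.degrees(np.arctan2(d[1],d[0]));a=np.radians(l)
q=np.array([.5826,-.0498])+.07*np.array([np.cos(a),np.sin(a)]);print(q,l)
goal(*q,.16,l+90);goal(*q,.062,l+90)
E
```

```text
2 266 176 266 176
[ 0.63346432 -0.11276931  0.058     ] [ 0.58243469 -0.04817348  0.062     ] 0.08232037062912458 -51.691849576414064
t 9.4 xyz [0.1, -0.1, -98.4] rot [-0.1, -0.1, -0.2]
[ 0.62599235 -0.10472817] -51.691849576414064
t 9.4 xyz [-205.6, -133.5, -98.5] rot [-0.1, -0.0, 31.3]
t 9.4 xyz [-205.7, -133.4, -0.5] rot [-0.1, -0.0, 31.3]
```

Emit:
step_arm --xyz '[[0,0,0],[0,0,0],[0,0,0],[0,0,-20],[0,0,-60],[0,0,-100],[0,0,-100]]' --rot '[[0,0,0],[0,0,0],[0,0,0],[0,0,0],[0,0,0],[0,0,0],[0,0,0]]' --hand 0.4

```text
t: 10.28
position: [0.4824, 0.0928, 0.1642]
tool_rot: [0.003, 0.177, 0.984, 0.001]
ft_force: [1.0, -0.3, -1.2]
opening: 0.0367
```

```bash
python3 - <<'E'
from h import *
cv2.imwrite("pics/side7.png",eyes.camera("side"));cv2.imwrite("pics/top7.png",eyes.camera("top"));print(nest("pics/top7.png"))
goal(.6265,-.1045,.16,38.3);goal(.6265,-.1045,.062,38.3)
E
```

```text
((0.5680347681045532, 0.05912023037672043), (0.12451595813035965, 0.059606608003377914), 29.713905334472656)
t 10.38 xyz [-205.6, -133.6, 1.5] rot [0.0, 0.0, 31.3]
t 10.38 xyz [-205.6, -133.6, 99.5] rot [0.0, 0.0, 31.3]
```

Emit:
step_arm --xyz '[[-50,-32,0],[-100,-65,0],[-150,-100,0],[-206,-134,0],[-206,-134,0],[-206,-134,30],[-206,-134,60],[-206,-134,85],[-206,-134,99],[-206,-134,99]]' --rot '[[0,0,8],[0,0,16],[0,0,24],[0,0,31],[0,0,31],[0,0,31],[0,0,31],[0,0,31],[0,0,31],[0,0,31]]'

```text
t: 11.62
position: [0.6254, -0.1043, 0.0611]
tool_rot: [-0.001, 0.433, 0.901, -0.0]
ft_force: [-0.5, 0.0, 0.2]
opening: 0.0368
```

```bash
python3 - <<'E'
from h import *
o=readout.get_obs();print(o["position"],o["ft_force"])
cv2.imwrite("pics/side8.png",eyes.camera("side"));crop("pics/side8.png",200,120,320,240,4,"pics/m8.png")
piv=np.array([0.5826,-0.0498])
for l in range(-60,-135,-8):
    a=np.radians(l);p=piv+.07*np.array([np.cos(a),np.sin(a)]);print(l);goal(*p,.062,l+90)
E
```

```text
[ 0.62544621 -0.10429689  0.06114134] [-0.52144977  0.01442882  0.24155255]
-60
t 11.68 xyz [0.9, -10.5, 0.3] rot [-0.0, -0.0, 8.6]
-68
t 11.68 xyz [3.0, -20.0, 0.3] rot [-0.0, -0.0, 16.6]
-76
t 11.68 xyz [6.5, -29.2, 0.3] rot [-0.1, -0.0, 24.6]
-84
t 11.68 xyz [11.1, -37.7, 0.3] rot [-0.1, -0.0, 32.6]
-92
t 11.68 xyz [17.0, -45.6, 0.3] rot [-0.1, -0.0, 40.6]
-100
t 11.68 xyz [23.8, -52.5, 0.3] rot [-0.1, -0.0, 48.6]
-108
t 11.68 xyz [31.6, -58.5, 0.4] rot [-0.1, -0.0, 56.6]
-116
t 11.68 xyz [40.1, -63.3, 0.4] rot [-0.1, -0.0, 64.6]
-124
t 11.68 xyz [49.2, -66.8, 0.4] rot [-0.1, -0.0, 72.6]
-132
t 11.68 xyz [58.7, -69.1, 0.4] rot [-0.1, -0.0, 80.6]
```

View pics/m8.png

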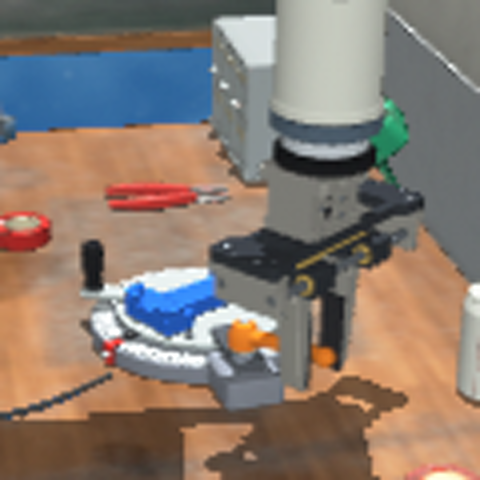

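Emit:
step_arm --xyz '[[1,-10,0],[3,-20,0],[6,-29,0],[11,-38,0],[17,-45,0],[24,-52,0],[31,-58,0],[36,-61,0],[40,-63,0],[45,-65,0],[49,-67,0],[49,-67,0],[49,-67,0]]' --rot '[[0,0,8],[0,0,16],[0,0,24],[0,0,32],[0,0,40],[0,0,48],[0,0,56],[0,0,60],[0,0,64],[0,0,68],[0,0,72],[0,0,72],[0,0,72]]'

```text
t: 13.3
position: [0.5465, -0.1099, 0.0644]
tool_rot: [0.003, 0.88, 0.474, 0.002]
ft_force: [4.2, -7.5, -3.1]
opening: 0.0372
```

```bash
python3 - <<'E'
from h import *
o=readout.get_obs();print(o["position"],o["ft_force"]);d=o["position"][:2]-[.5826,-.0498];print(np.linalg.norm(d),np.degrees(np.arctan2(d[1],d[0])))
cv2.imwrite("pics/side9.png",eyes.camera("side"));crop("pics/side9.png",200,120,320,240,4,"pics/m9.png")
E
```

```text
[ 0.54653214 -0.1099089   0.06437177] [ 4.15229023 -7.49547474 -3.10640949]
0.07009971957339843 -120.96552578557792
```

View pics/m9.png

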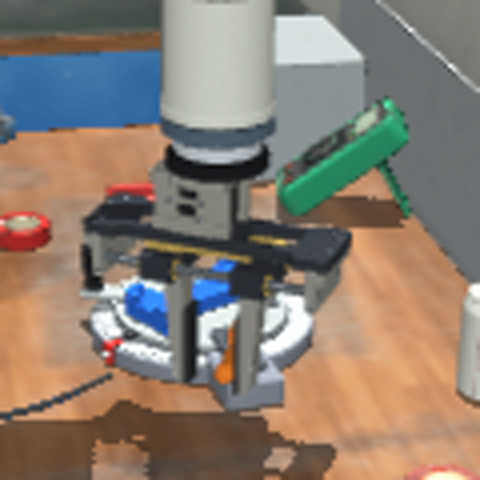

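Emit:
step_arm --xyz '[[0,-4,0],[0,-7,0],[0,-7,0],[0,-7,0]]' --rot '[[0,0,3],[0,0,5],[0,0,5],[0,0,5]]'

```text
t: 13.85
position: [0.5435, -0.1074, 0.0647]
tool_rot: [0.005, 0.9, 0.436, 0.004]
ft_force: [13.1, -14.5, -12.1]
opening: 0.0366
```

```bash
python3 - <<'E'
from h import *
o=readout.get_obs();print(o["position"],o["ft_force"]);d=o["position"][:2]-[.5826,-.0498];print(np.linalg.norm(d),np.degrees(np.arctan2(d[1],d[0])))
E
```

```text
[ 0.54353818 -0.10735426  0.06469106] [ 13.07357878 -14.48133642 -12.09411034]
0.06955802633453262 -124.16456240910443
```

Emit:
step_arm --xyz '[[0,6,0],[0,12,0],[0,12,0],[0,12,-30],[0,12,-80],[0,12,-130],[0,-30,-170],[80,-30,-170],[80,-30,-170]]' --rot '[[0,0,0],[0,0,0],[0,0,0],[0,0,0],[0,0,0],[0,0,0],[0,0,0],[0,0,0],[0,0,0]]' --hand 0.75

```text
t: 14.98
position: [0.5654, -0.0211, 0.2338]
tool_rot: [0.0, 0.9, 0.436, 0.001]
ft_force: [0.8, -0.2, 0.2]
opening: 0.0693
```

```bash
python3 - <<'E'
from h import *
print(readout.get_obs()["position"])
for n in("side","top"): cv2.imwrite(f"pics/{n}10.png",eyes.camera(n))
print(nest("pics/top10.png"))
a=cv2.resize(cv2.imread("pics/top10.png")[120:240,180:320],None,fx=3,fy=3);b=cv2.resize(cv2.imread("pics/side10.png")[170:290,200:320],None,fx=3,fy=3)
cv2.imwrite("pics/m10.png",np.hstack([a,b]))
E
```

```text
[ 0.56544329 -0.02106205  0.23377662]
((0.5733985304832458, 0.06103065609931946), (0.016895361244678497, 0.02346816100180149), 79.90799713134766)
```

View pics/m10.png

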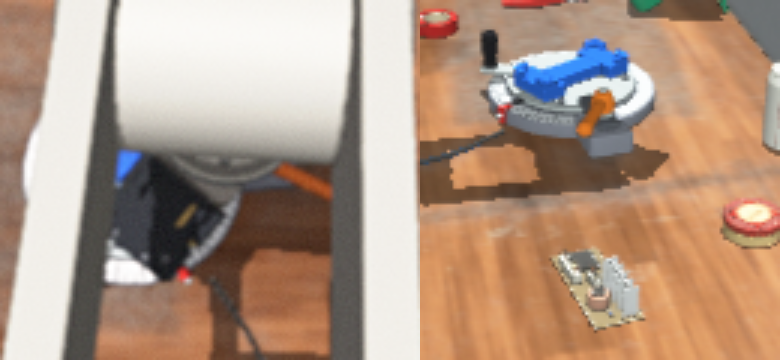

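```bash
python3 - <<'E'
from h import *
crop("pics/side10.png",235,245,285,285,14,"pics/c4.png")
crop("pics/top7.png",332,180,392,218,12,"pics/c5.png")
E
```

```text
(no output)
```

View pics/c4.png

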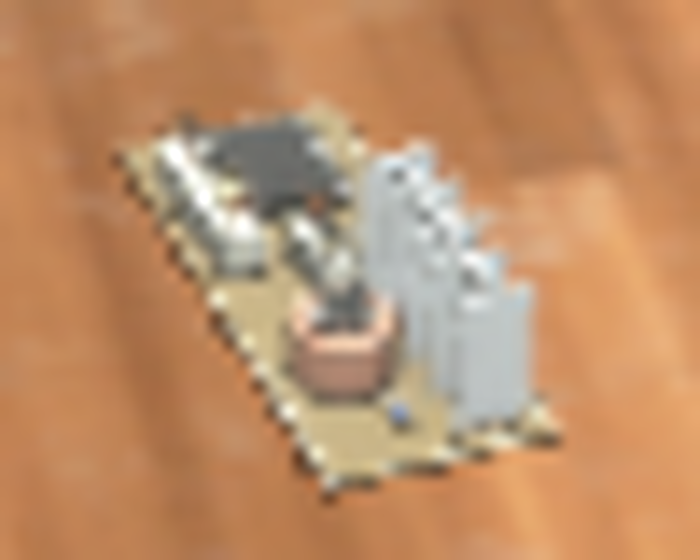

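View pics/c5.png

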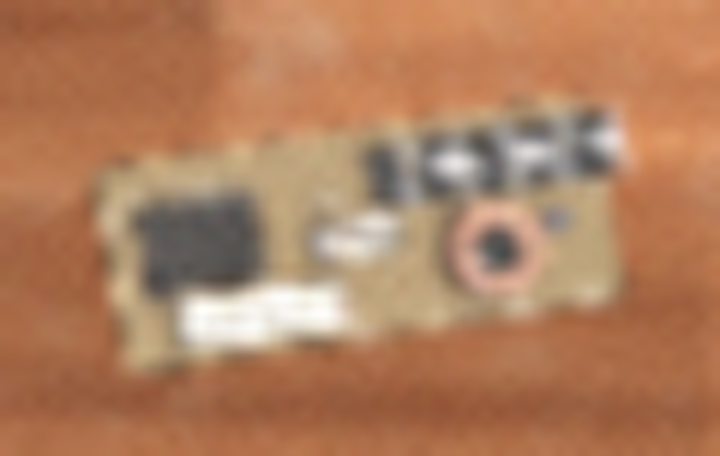

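```bash
python3 - <<'E'
from h import *
T=[(332+(x+.5)/12-.5,180+(y+.5)/12-.5) for x,y in[(100,172),(125,375),(618,300),(597,95)]]
S=[(235+(x+.5)/14-.5,245+(y+.5)/14-.5) for x,y in[(320,100),(118,155),(325,495),(565,440)]]
for nm,L in(("top",T),("side",S)):
    P=np.array([at(nm,u,.003)[:2] for u in L]);e=np.linalg.norm(np.roll(P,-1,0)-P,axis=1)
    l=(P[2]+P[3]-P[0]-P[1])/2;w=(P[0]+P[3]-P[1]-P[2])/2
    print(nm,P.mean(0).round(4),e.round(4),"long",np.degrees(np.arctan2(l[1],l[0])).round(1),"wide",np.degrees(np.arctan2(w[1],w[0])).round(1))
for a,b in zip(T,S):
    q=tri(a,b);print(q[0].round(4),q[1].round(4))
E
```

```text
top [ 0.5221 -0.3049] [0.0448 0.1095 0.0452 0.1109] long -80.0 wide 6.3
side [ 0.5192 -0.3077] [0.0439 0.1101 0.0462 0.1145] long -79.7 wide 12.2
[ 0.5325 -0.2474  0.0035] 0.0045
[ 0.4895 -0.254   0.    ] 0.0018
[ 5.084e-01 -3.624e-01 -5.000e-04] 0.002
[ 0.5534 -0.3574  0.0016] 0.0018
```

```bash
python3 - <<'E'
from h import *
goal(.521,-.306,.12,10);goal(.521,-.306,.0235,10)
E
```

```text
t 15.07 xyz [-249.9, 141.9, 112.2] rot [-0.0, 0.0, -48.3]
t 15.07 xyz [-249.8, 141.9, 208.7] rot [-0.0, 0.0, -48.3]
```

Emit:
step_arm --xyz '[[-50,28,0],[-100,56,0],[-150,85,30],[-200,114,60],[-250,142,100],[-250,142,112],[-250,142,140],[-250,142,165],[-250,142,180],[-250,142,180],[-250,142,180]]' --rot '[[0,0,-9],[0,0,-18],[0,0,-27],[0,0,-36],[0,0,-45],[0,0,-48],[0,0,-48],[0,0,-48],[0,0,-48],[0,0,-48],[0,0,-48]]'

```text
t: 16.45
position: [0.5203, -0.3078, 0.0533]
tool_rot: [0.0, 0.646, 0.764, 0.0]
ft_force: [-0.5, 0.0, 0.2]
opening: 0.0693
```

```bash
python3 - <<'E'
from h import *
o=readout.get_obs();print(o["position"],o["ft_force"])
for n in("side","top"): cv2.imwrite(f"pics/{n}11.png",eyes.camera(n))
print(nest("pics/top11.png"))
a=cv2.resize(cv2.imread("pics/top11.png")[120:240,180:320],None,fx=3,fy=3);b=cv2.resize(cv2.imread("pics/side11.png")[200:300,210:310],None,fx=3.6,fy=3.6)
cv2.imwrite("pics/m11.png",np.hstack([a,b]))
goal(.521,-.306,.0235,10)
E
```

```text
[ 0.52034593 -0.30775611  0.053268  ] [-0.53032221  0.00871077  0.22300958]
((0.5689061880111694, 0.0576033815741539), (0.12438502907752991, 0.056491669267416), 29.483964920043945)
t 16.55 xyz [1.7, 0.6, 30.1] rot [0.1, 0.1, -0.4]
```

View pics/m11.png

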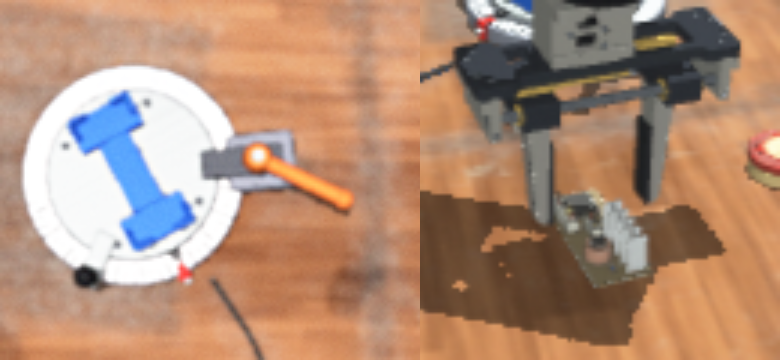

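Emit:
step_arm --xyz '[[2,1,12],[2,1,22],[2,1,30],[2,1,30]]' --rot '[[0,0,0],[0,0,0],[0,0,0],[0,0,0]]'

```text
t: 17.05
position: [0.5206, -0.3051, 0.0224]
tool_rot: [-0.0, 0.646, 0.764, -0.0]
ft_force: [-1.0, 2.3, 6.9]
opening: 0.0691
```

```bash
python3 - <<'E'
from h import *
o=readout.get_obs();print(o["position"],o["ft_force"])
for n in("side",): cv2.imwrite(f"pics/{n}12.png",eyes.camera(n))
crop("pics/side12.png",220,200,300,290,6,"pics/m12.png")
ax=np.array([.57,.0588])
for n,c,z in[("ptr",(176,252),.023),("red",(185,271),.02),("lend",(346,200),.058),("piv",(257,156),.062)]:
    q=at("top",(179.5+(c[0]+.5)/3,119.5+(c[1]+.5)/3),z);d=q[:2]-ax;print(n,q,np.linalg.norm(d),np.degrees(np.arctan2(d[1],d[0])))
E
```

```text
[ 0.52063207 -0.30514673  0.02243911] [-1.03219541  2.3073308   6.94093463]
ptr [0.50227175 0.01866718 0.023     ] 0.07872585031950514 -149.3508573217358
red [0.48617426 0.01059643 0.02      ] 0.09669714566031187 -150.0991635994623
lend [ 0.54765293 -0.12316569  0.058     ] 0.18333277318816965 -97.0013947394095
piv [ 0.58243469 -0.04817348  0.062     ] 0.1076937669921962 -83.36964364269684
```

View pics/m12.png

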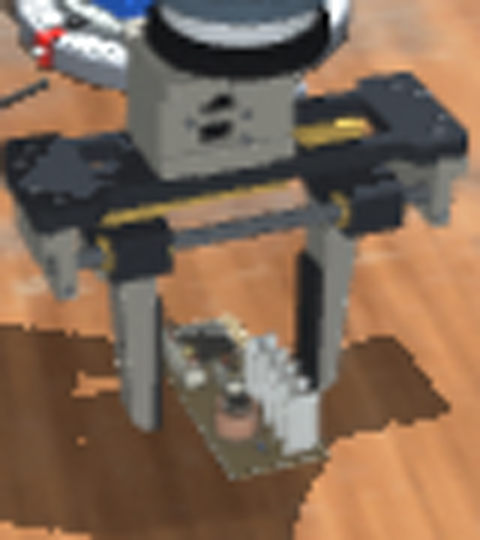

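Emit:
step_arm --xyz '[[0,0,-1],[0,0,-1],[0,0,-1],[0,0,-1],[0,0,-1],[0,0,-1]]' --rot '[[0,0,0],[0,0,0],[0,0,0],[0,0,0],[0,0,0],[0,0,0]]' --hand 0.3

```text
t: 17.85
position: [0.5207, -0.3052, 0.0235]
tool_rot: [-0.0, 0.646, 0.764, -0.0]
ft_force: [0.4, 1.5, -0.7]
opening: 0.044
```

Emit:
step_arm --xyz '[[0,0,-20],[0,0,-60],[0,0,-110],[0,0,-110],[0,0,-110]]' --rot '[[0,0,0],[0,0,0],[0,0,0],[0,0,0],[0,0,0]]'

```text
t: 18.48
position: [0.5206, -0.3052, 0.1343]
tool_rot: [0.0, 0.646, 0.764, 0.0]
ft_force: [-0.4, -1.3, -1.0]
opening: 0.0435
```

```bash
python3 - <<'E'
from h import *
o=readout.get_obs();print(o["position"],o["ft_force"],o["opening"])
for n in("side",): cv2.imwrite(f"pics/{n}13.png",eyes.camera(n))
crop("pics/side13.png",220,160,300,260,6,"pics/m13.png")
goal(.570,.0588,.134,-60.3)
E
```

```text
[ 0.52064233 -0.30520148  0.13425141] [-0.39667337 -1.28715984 -0.99688151] 0.043546759513946334
t 18.52 xyz [350.4, 109.6, -0.6] rot [-0.1, -0.0, 69.9]
```

View pics/m13.png

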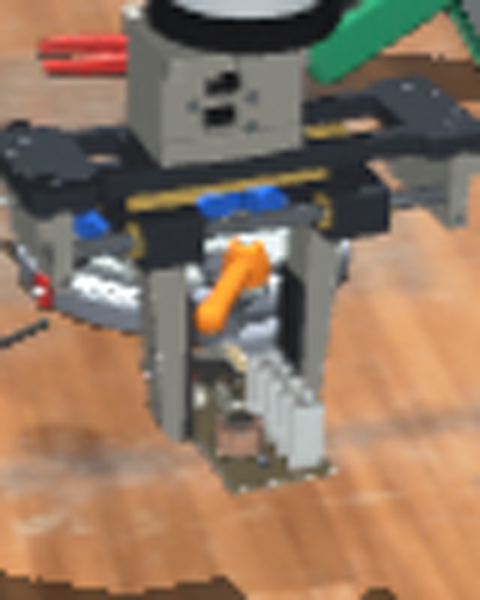

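Emit:
step_arm --xyz '[[45,14,0],[90,28,0],[140,44,0],[190,60,0],[240,75,0],[290,91,0],[330,103,0],[350,110,0],[350,110,0],[350,110,0],[350,110,25],[350,110,35],[350,110,35]]' --rot '[[0,0,9],[0,0,18],[0,0,27],[0,0,36],[0,0,45],[0,0,54],[0,0,63],[0,0,70],[0,0,70],[0,0,70],[0,0,70],[0,0,70],[0,0,70]]'

```text
t: 20.15
position: [0.5703, 0.0574, 0.0978]
tool_rot: [-0.0, 0.967, 0.255, -0.001]
ft_force: [0.0, 0.6, -0.3]
opening: 0.0439
```

```bash
python3 - <<'E'
from h import *
o=readout.get_obs();print(o["position"],o["ft_force"],o["opening"],o["tool_rot"])
for n in("side","top"): cv2.imwrite(f"pics/{n}14.png",eyes.camera(n))
crop("pics/side14.png",210,150,290,220,9,"pics/m14.png")
crop("pics/top14.png",180,130,270,220,6,"pics/n14.png")
goal(.570,.0588,.1,-60.3)
E
```

```text
[0.57027964 0.05739877 0.09782688] [ 0.01381398  0.55019096 -0.34405694] 0.04385973291538315 [-1.33588079e-04  9.66909627e-01  2.55117086e-01 -1.01347099e-03]
t 20.25 xyz [-0.6, -1.5, -1.0] rot [0.0, -0.0, -0.1]
```

View pics/m14.png

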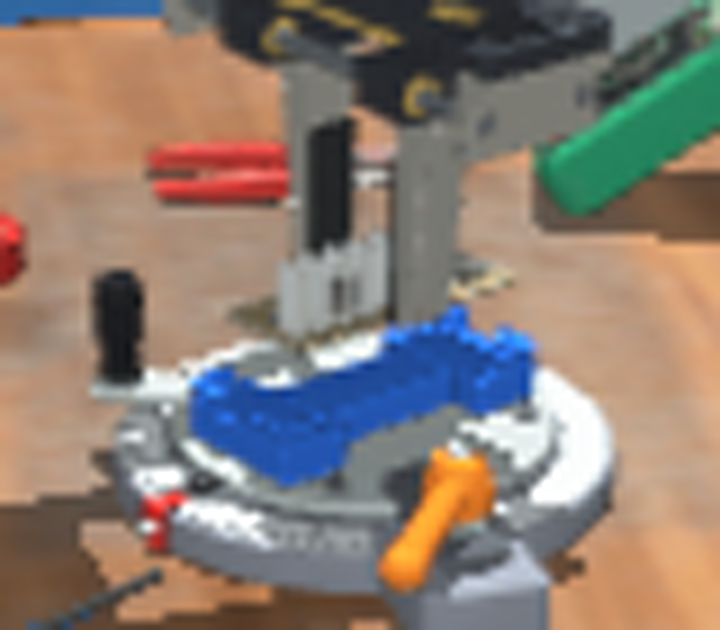

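View pics/n14.png

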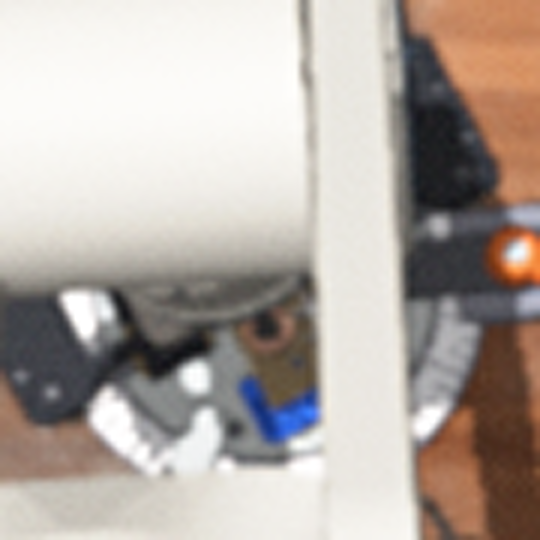

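```bash
python3 - <<'E'
from h import *
o=readout.get_obs();c=o["position"];a=np.radians(29.9)
u=np.array([np.cos(a),np.sin(a)]);v=np.array([-u[1],u[0]]);z=c[2]-.0215
for s,px in((-1,(228,312)),(1,(517,274))):
    q=at("side",(209.5+(px[0]+.5)/9,149.5+(px[1]+.5)/9),z)
    for t in(-1,1):
        e=c[:2]+s*.055*u+t*.022*v; p=proj("side",[*e,z])[0];print(s,t,e,"crop px",((p-[209.5,149.5])*9).round(0), "top crop",((proj("top",[*e,z])[0]-[179.5,129.5])*6).round(0))
    print("meas",q, (q[:2]-c[:2])@u,(q[:2]-c[:2])@v)
# nest in both views: project expected locator tops (outer corners 61.7x29.5)
n0=np.array([.57,.0588]);a=np.radians(29.6);u=np.array([np.cos(a),np.sin(a)]);v=np.array([-u[1],u[0]])
for s in(-1,1):
  for t in(-1,1):
    e=n0+s*.05675*u+t*.02375*v;print("pocket corner z46",s,t,((proj("side",[*e,.046])[0]-[209.5,149.5])*9).round(0),((proj("top",[*e,.046])[0]-[179.5,129.5])*6).round(0))
E
```

```text
-1 -1 [0.53451955 0.01126795] crop px [302. 348.] top crop [368. 362.]
-1 1 [0.51258608 0.04941141] crop px [227. 310.] top crop [274. 414.]
meas [0.51277019 0.04683661 0.07745105] -0.056123905865787055 0.019676143801546205
1 -1 [0.62987819 0.0661016 ] crop px [524. 271.] top crop [241. 128.]
1 1 [0.60794473 0.10424506] crop px [447. 236.] top crop [147. 179.]
meas [0.62678131 0.06348472 0.07745105] 0.05101084656071714 -0.022724805149245048
pocket corner z46 -1 -1 [297. 428.] [373. 372.]
pocket corner z46 -1 1 [217. 384.] [274. 426.]
pocket corner z46 1 -1 [524. 345.] [247. 138.]
pocket corner z46 1 1 [443. 306.] [148. 190.]
```

```bash
python3 - <<'E'
from h import *
im=cv2.imread("pics/side10.png");hsv=cv2.cvtColor(im,cv2.COLOR_BGR2HSV)
b=((hsv[...,0]>100)&(hsv[...,0]<125)&(hsv[...,1]>140)).astype(np.uint8);b[:170]=0;b[215:]=0;b[:,:225]=0;b[:,275:]=0
ys,xs=np.nonzero(b);print("cols",xs.min(),xs.max(),len(xs))
for y in range(ys.min(),ys.max()+1): r=xs[ys==y];print(y,r.min(),r.max(),end="; ")
print()
for f in("top11","top7"):
  print(nest(f"pics/{f}.png"))
n0=np.array([.57,.0588]);a=np.radians(29.6);u=np.array([np.cos(a),np.sin(a)]);v=np.array([-u[1],u[0]])
for s in(-1,1):
  for t in(-1,1):
   for z in(.05,.026):
    e=n0+s*.062*u+t*.0285*v;print(s,t,z,proj("side",[*e,z])[0].round(1),proj("top",[*e,z])[0].round(1))
crop("pics/side10.png",220,175,285,225,11,"pics/c10.png")
E
```

```text
cols 231 268 356
183 257 259; 184 255 261; 185 255 261; 186 254 261; 187 253 267; 188 253 268; 189 252 268; 190 250 268; 191 233 268; 192 232 268; 193 232 268; 194 232 266; 195 231 264; 196 232 254; 197 232 251; 198 232 249; 199 234 248; 200 236 247; 201 238 247; 202 239 245; 203 241 242; 
((0.5689061880111694, 0.0576033815741539), (0.12438502907752991, 0.056491669267416), 29.483964920043945)
((0.5680347681045532, 0.05912023037672043), (0.12451595813035965, 0.059606608003377914), 29.713905334472656)
-1 -1 0.05 [242.2 196.9] [244.3 192.4]
-1 -1 0.026 [242.2 203.4] [244.5 193. ]
-1 1 0.05 [231.5 191.1] [224.3 203.1]
-1 1 0.026 [231.6 197.4] [225.  203.4]
1 -1 0.05 [269.8 186.9] [221.3 149.5]
1 -1 0.026 [269.6 193.1] [222.  151.1]
1 1 0.05 [259.  181.7] [201.4 160.1]
1 1 0.026 [258.8 187.8] [202.6 161.4]
```

View pics/c10.png

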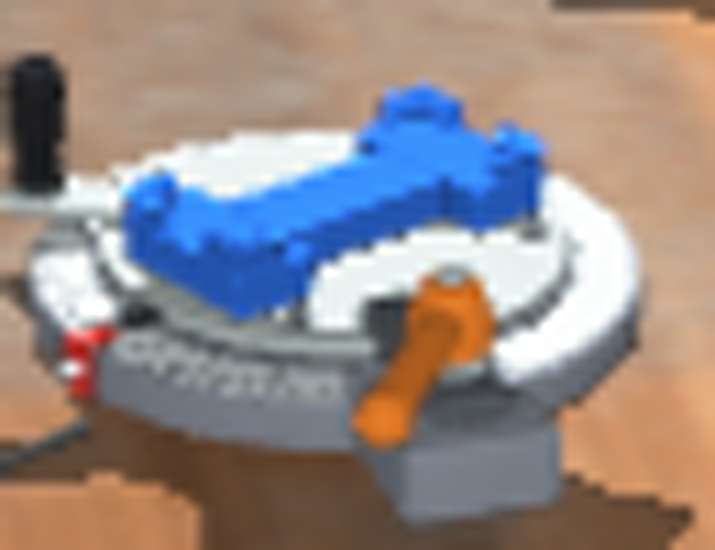

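```bash
python3 - <<'E'
from h import *
o=readout.get_obs();print(o["position"])
goal(.5697,.0585,.076,-60.4);goal(.5697,.0585,.066,-60.4)
E
```

```text
[0.57123214 0.0577565  0.09895105]
t 20.25 xyz [-1.0, -1.4, 23.0] rot [0.0, -0.0, -0.0]
t 20.25 xyz [-1.0, -1.4, 33.0] rot [0.0, -0.0, -0.0]
```

Emit:
step_arm --xyz '[[-1,-1.4,10],[-1,-1.4,18],[-1,-1.4,22],[-1,-1.4,22],[-1,-1.4,22]]' --rot '[[0,0,0],[0,0,0],[0,0,0],[0,0,0],[0,0,0]]'

```text
t: 20.88
position: [0.5696, 0.0589, 0.0767]
tool_rot: [0.0, 0.967, 0.255, 0.0]
ft_force: [-0.7, -0.4, -0.5]
opening: 0.0436
```

```bash
python3 - <<'E'
from h import *
o=readout.get_obs();print(o["position"],o["ft_force"])
for n in("side","top"): cv2.imwrite(f"pics/{n}15.png",eyes.camera(n))
crop("pics/side15.png",220,160,285,215,11,"pics/m15.png")
crop("pics/top15.png",195,150,250,210,9,"pics/n15.png")
o=readout.get_obs();print(o["position"],o["ft_force"])
E
```

```text
[0.56964038 0.058938   0.0766865 ] [-0.66458299 -0.37405345 -0.47583528]
[0.56970202 0.05889188 0.07683184] [-0.20707797 -0.37506038 -0.85511432]
```

View pics/m15.png

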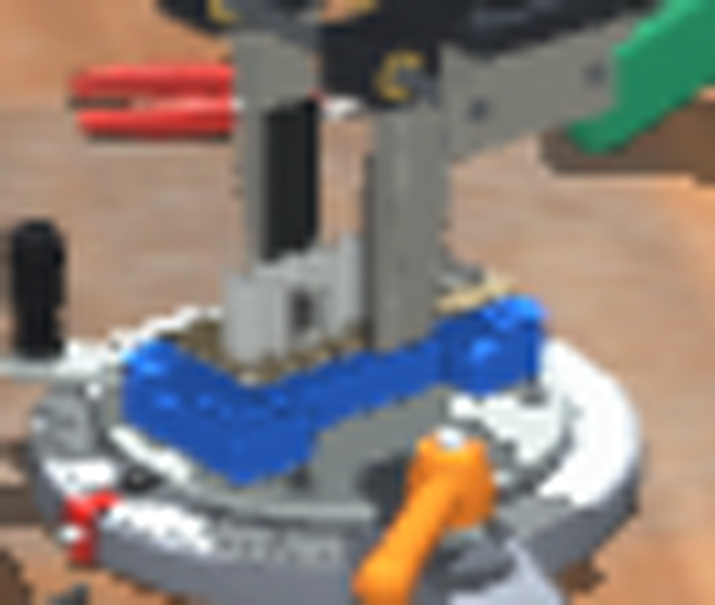

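View pics/n15.png

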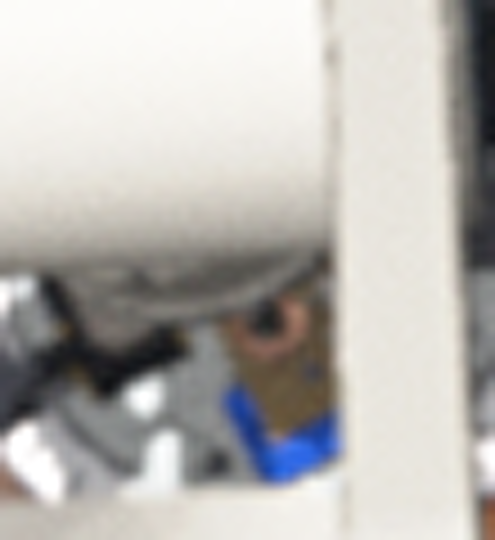

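```bash
python3 - <<'E'
from h import *
o=readout.get_obs();c=o["position"];a=np.radians(29.6)
u=np.array([np.cos(a),np.sin(a)]);v=np.array([-u[1],u[0]])
for z in (c[2]-.0235,c[2]-.0195):
 for s in(-1,1):
  for t in(-1,1):
    e=c[:2]+s*.055*u+t*.022*v;print(z.round(4),s,t,((proj("side",[*e,z])[0]-[219.5,159.5])*11).round(0),((proj("top",[*e,z])[0]-[194.5,149.5])*9).round(0))
crop("pics/side15.png",228,180,274,206,17,"pics/q15.png")
crop("pics/top15.png",215,182,237,206,24,"pics/r15.png")
E
```

```text
0.0533 -1 -1 [253. 387.] [415. 375.]
0.0533 -1 1 [162. 338.] [276. 450.]
0.0533 1 -1 [523. 291.] [231.  32.]
0.0533 1 1 [431. 247.] [ 92. 105.]
0.0573 -1 -1 [253. 375.] [415. 374.]
0.0573 -1 1 [162. 327.] [275. 449.]
0.0573 1 -1 [523. 279.] [230.  30.]
0.0573 1 1 [431. 235.] [ 91. 103.]
```

View pics/q15.png

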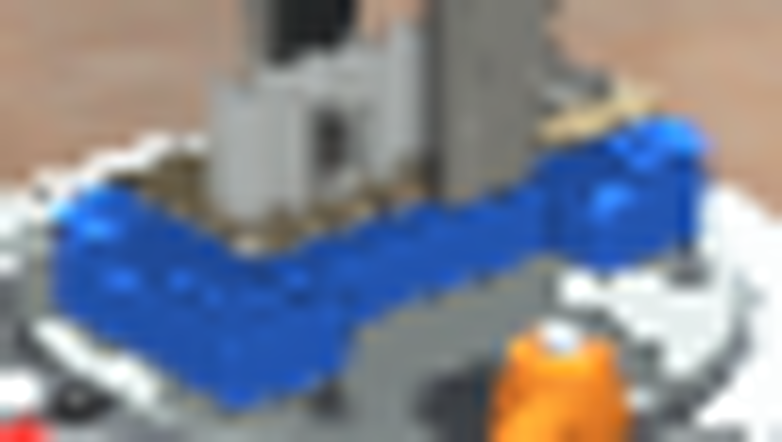

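View pics/r15.png

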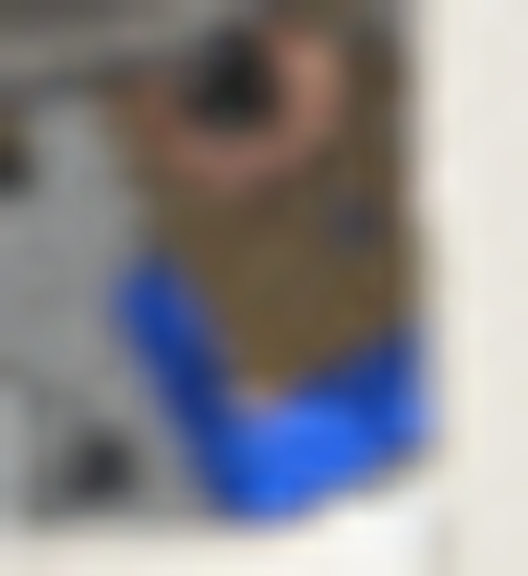

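Emit:
step_arm --xyz '[[-2.7,0,0],[-2.7,0,2],[-2.7,0,4],[-2.7,0,5],[-2.7,0,5],[-2.7,0,5]]' --rot '[[0,0,0],[0,0,0],[0,0,0],[0,0,0],[0,0,0],[0,0,0]]'

```text
t: 21.72
position: [0.5671, 0.0575, 0.0716]
tool_rot: [0.0, 0.967, 0.255, -0.0]
ft_force: [0.5, 0.0, -1.0]
opening: 0.0437
```

```bash
python3 - <<'E'
from h import *
for n in("side","top"): cv2.imwrite(f"pics/{n}16.png",eyes.camera(n))
o=readout.get_obs();print(o["position"],o["ft_force"])
a=cv2.resize(cv2.imread("pics/side16.png")[180:206,228:274],None,fx=11,fy=11,interpolation=2);b=cv2.resize(cv2.imread("pics/top16.png")[182:206,215:239],None,fx=286/24,fy=286/24,interpolation=2)
cv2.imwrite("pics/m16.png",np.hstack([a,b]))
E
```

```text
[0.56719707 0.05754265 0.07163919] [-1.01489875 -0.47693007 -0.53044096]
```

View pics/m16.png

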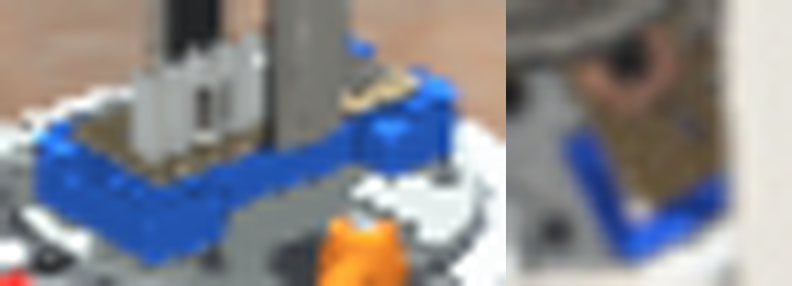

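Emit:
step_arm --xyz '[[0,0,2],[0,0,4],[0,0,5],[0,0,6],[0,0,6]]' --rot '[[0,0,0],[0,0,0],[0,0,0],[0,0,0],[0,0,0]]'

```text
t: 22.45
position: [0.567, 0.0575, 0.0655]
tool_rot: [-0.0, 0.967, 0.255, -0.0]
ft_force: [0.1, -0.7, -0.6]
opening: 0.044
```

```bash
python3 - <<'E'
from h import *
for n in("side","top"): cv2.imwrite(f"pics/{n}17.png",eyes.camera(n))
o=readout.get_obs();print(o["position"],o["ft_force"],o["torque"])
a=cv2.resize(cv2.imread("pics/side17.png")[180:206,228:274],None,fx=11,fy=11,interpolation=2);b=cv2.resize(cv2.imread("pics/top17.png")[182:206,215:239],None,fx=286/24,fy=286/24,interpolation=2)
cv2.imwrite("pics/m17.png",np.hstack([a,b]))
E
```

```text
[0.56713419 0.05755115 0.06560335] [-0.2379183   0.03279762 -0.49281264] [-0.05006623  0.13061977 -0.00788761]
```

View pics/m17.png

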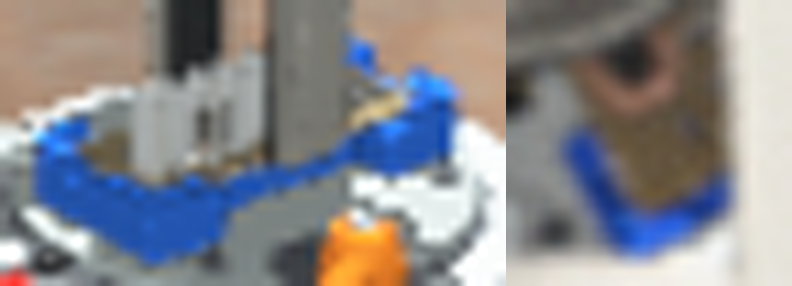

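Emit:
step_arm --xyz '[[0,0,0.5],[0,0,1],[0,0,1.5],[0,0,1.5]]' --rot '[[0,0,0],[0,0,0],[0,0,0],[0,0,0]]'

```text
t: 23.05
position: [0.5672, 0.0576, 0.0649]
tool_rot: [-0.0, 0.967, 0.255, 0.0]
ft_force: [-2.9, -0.1, 9.5]
opening: 0.0437
```

Emit:
step_arm --xyz '[[0,0,0],[0,0,0],[0,0,0],[0,0,0],[0,0,-10],[0,0,-40],[0,0,-100],[0,0,-160],[0,0,-160]]' --rot '[[0,0,0],[0,0,0],[0,0,0],[0,0,0],[0,0,0],[0,0,0],[0,0,0],[0,0,0],[0,0,0]]' --hand 0.7

```text
t: 24.18
position: [0.5701, 0.0579, 0.2299]
tool_rot: [0.001, 0.967, 0.255, 0.005]
ft_force: [1.7, 0.3, -0.1]
opening: 0.0647
```

```bash
python3 - <<'E'
from h import *
o=readout.get_obs();print(o["position"],o["ft_force"],o["opening"])
goal(.45,-.3,.25,0)
E
```

```text
[0.57007087 0.05785479 0.22985371] [ 1.65055752  0.34085395 -0.14952672] 0.06466140306356194
t 24.18 xyz [-280.9, 252.1, -21.6] rot [0.5, -0.3, -60.4]
```

Emit:
step_arm --xyz '[[-70,62,-20],[-140,125,-20],[-210,190,-20],[-281,252,-20],[-281,252,-20],[-281,252,-20],[-281,252,-20],[-281,252,-20],[-281,252,-20]]' --rot '[[0,0,-10],[0,0,-20],[0,0,-30],[0,0,-40],[0,0,-50],[0,0,-60],[0,0,-60],[0,0,-60],[0,0,-60]]'

```text
t: 25.3
position: [0.4469, -0.2995, 0.2435]
tool_rot: [-0.001, 0.71, 0.704, 0.0]
ft_force: [-0.3, 0.4, 0.0]
opening: 0.0642
```

```bash
python3 - <<'E'
from h import *
for n in("side","top"): cv2.imwrite(f"pics/{n}18.png",eyes.camera(n))
a=cv2.resize(cv2.imread("pics/side18.png")[165:225,215:285],None,fx=5.6,fy=5.6,interpolation=2);b=cv2.resize(cv2.imread("pics/top18.png")[135:219,180:250],None,fx=4,fy=4,interpolation=2)
cv2.imwrite("pics/m18.png",np.hstack([a,b]) if a.shape[0]==b.shape[0] else np.hstack([a[:336],b[:336]]))
crop("pics/top18.png",180,130,320,230,5.5,"pics/n18.png")
E
```

```text
(no output)
```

View pics/m18.png

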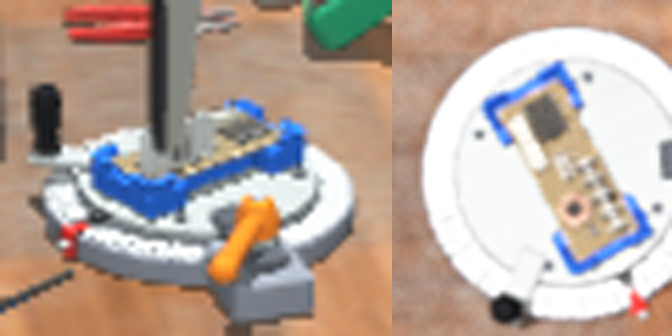

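View pics/n18.png

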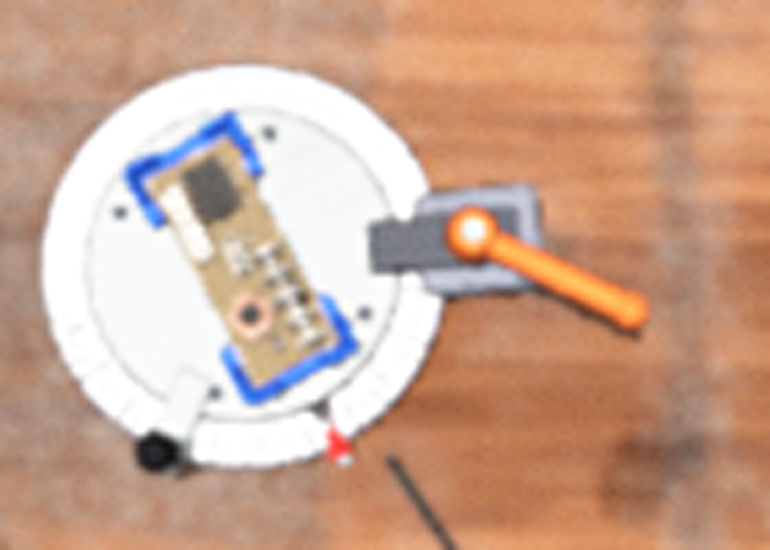

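```bash
python3 - <<'E'
from h import *
ax=np.array([.57,.0588])
for n,c,z in[("ptr",(320,407),.023),("red",(338,441),.02),("lend",(632,308),.058),("piv",(472,231),.062)]:
    q=at("top",(179.5+(c[0]+.5)/5.5,129.5+(c[1]+.5)/5.5),z);d=q[:2]-ax;print(n,q.round(4),np.linalg.norm(d).round(4),np.degrees(np.arctan2(d[1],d[0])).round(1))
P=np.array([at("top",(179.5+(x+.5)/5.5,129.5+(y+.5)/5.5),.046)[:2] for x,y in[(150,190),(233,143),(345,347),(258,393)]]);print(P.round(4),P.mean(0),np.linalg.norm(np.roll(P,-1,0)-P,axis=1))
im=cv2.imread("pics/top18.png");hsv=cv2.cvtColor(im,cv2.COLOR_BGR2HSV)
b=((hsv[...,0]>100)&(hsv[...,0]<125)&(hsv[...,1]>120)).astype(np.uint8); b[:,:190]=0;b[:,255:]=0;b[:140]=0;b[215:]=0
pts=np.argwhere(b)[:,::-1];w=np.array([at("top",p,.048)[:2] for p in pts],np.float32);print(cv2.minAreaRect(w))
for n in [(110,170),(137,229),(339,136)]: pass
d=cv2.absdiff(cv2.imread("pics/top0.png"),im).max(2)>60
print("changed px cutters/tape/flux",d[140:200,95:125].sum(),d[215:243,122:152].sum(),d[122:150,325:355].sum())
E
```

```text
ptr [0.5024 0.0201 0.023 ] 0.0779 -150.2
red [0.4867 0.0114 0.02  ] 0.0958 -150.3
lend [ 0.5495 -0.1219  0.058 ] 0.1819 -96.5
piv [ 0.5826 -0.0484  0.062 ] 0.1079 -83.3
[[0.6003 0.1006]
 [0.6231 0.0628]
 [0.5295 0.0085]
 [0.5075 0.0479]] [0.56510975 0.0549161 ] [0.04416281 0.10820486 0.04516933 0.10672314]
((0.5690271854400635, 0.057568326592445374), (0.12451653182506561, 0.05678776279091835), 29.411727905273438)
changed px cutters/tape/flux 0 0 0
```

```bash
python3 - <<'E'
from h import *
crop("pics/top18.png",198,146,250,206,11,"pics/z18.png")
crop("pics/side18.png",226,178,276,208,15,"pics/y18.png")
E
```

```text
(no output)
```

View pics/z18.png

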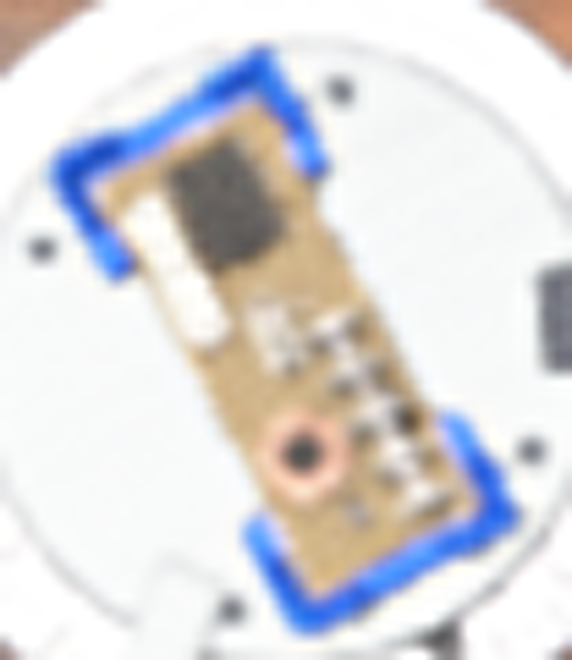

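View pics/y18.png

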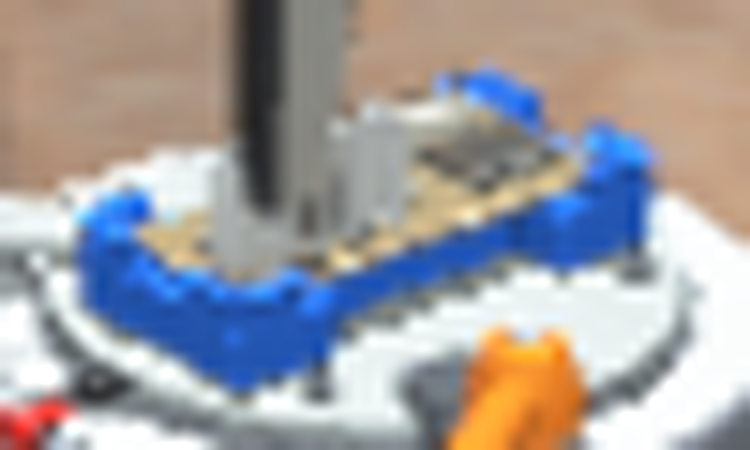

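```bash
python3 - <<'E'
from bench import job
print(job.close_job())
E
```

```text
the job is handed in; nothing more can be done
None
```

The board is in the nest, the head is turned to the red mark and clamped there, and I handed the job in at about 25 s. No verdict is reported back, so what follows is from my own last checks.

- **Clamp and head:** I swung the lever back to slack before touching the head, turned the head by its handle to the mark, then pushed the lever back to its stop with about 20 N. The lever now lies about where the tight stop should be, at roughly 1.3 rad, well past the 1.0 needed.
- **Pointer:** In the last top view the pointer is at -150.2° and the red mark at -150.3° from the axis. The limit is about 2.6°.
- **Board:** It lies inside all four blue locators. When I set it down it met the ledge at the expected height, with 9.5 N.
- **Bystanders:** The cutters, tape roll and flux tin show no change between the first and last top pictures. The gripper was clear of everything at hand-in.

**Checks that disagreed:**
- **Cameras:** The two cameras differed by 2–4 mm on the board's position along its length. I shifted it 2.7 mm along the pocket before lowering it, going by how it lined up with the nest in the pictures.
- **Board centre:** A rough pick of the board's corners in the last picture put its centre nearly 5 mm from the nest centre, outside the 4 mm limit. I put this down to pixel error, because the pocket leaves only about 1.75 mm of play and the close-up shows the board inside all the locators, about 1–1.5 mm toward the pointer end.

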